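# Stamp the finished bike's job card

### The arm

A 6-joint arm with a two-finger parallel gripper is mounted at the origin on the work surface. World frame = base frame: x ahead of the robot, y to its left, z up, the work surface at z = 0. Lengths are in m, angles in degrees, forces in N, time in s.
With the tool pointing down it reaches from about 0.325 to 0.85 m from the base axis. Payload 15.5 kg.
Tool frame: the origin (TCP) lies at the very end of the fingers, on their centre line; the grasp point (between the pads) lies arm.grip_depth behind it (arm.grip_depth is the distance from the TCP to the grasp point, in m); z points along the fingers, y is the line along which they close (so a half turn about z gives the same grasp; the last joint's range is limited). The gripper opens to 91 mm and grips with 3 to 60 N. Pads are 32 mm wide; open, the fingers measure 118 mm over their backs; the gripper's body (76 mm by 178 mm) begins 60 mm behind the grasp point.
Start: joints at [68.726, 28.281, 77.091, -0, 74.628, -5.472], TCP at [0.17, 0.601, 0.214] pointing down, gripper open.
Joint ranges: [-166.48, 166.48], [-47.26, 123.95], [12.59, 153.08], [-70.14, 250.14], [6.76, 159.57], [-176.63, 176.63]. Speed limits (degrees/s): [108.29, 108.29, 147.25, 172.46, 172.46, 172.46].

### API

Orientations are given as a 3x3 rotation matrix whose columns are the frame's x, y, z axes.
In Python, from rig import arm gives the robot as it stands. Calls block until the motion is done:
- arm.move_to(position, orientation): joint-space move of the TCP to a pose.
- arm.move_l(position, orientation=None, feed=0.15): straight line of the TCP; orientation=None keeps the orientation; feed is the mean speed in m/s.
- arm.move_joints(angles): joint-space move.
- arm.grip(opening): finger opening in m; the grip force is fixed at half the most; returns when the fingers have stopped.
- arm.sleep(seconds).
- arm.solve_ik(position, orientation): joint angles nearest the present ones, or None.
- arm.snapshot(name): name is "side" or "top"; returns the picture (420x560x3 uint8, red, green, blue); there is no depth.
- arm.get_calibration(name): a dict with "intrinsics" (3x3 intrinsics, pixels), "cam_to_world" (4x4, takes a point from camera to world coordinates). Camera axes: x right, y down, z forward; pixel columns grow to the right and rows downward; lengths in m; the calibration is good to about 2 mm. A picture is of the moment at which its call begins. get_calibration takes no time and is no camera call.
A pose or a line that the arm cannot do raises arm.Unreachable and nothing moves.
- arm.sign_off(): hands the job in; it is judged then, once.
Readings, each from a call of its own:
- arm.current_t(): time.
- arm.current_joint_positions(): joint angles.
- arm.current_dq(): joint speeds.
- arm.current_tau(): joint torques, N m.
- arm.current_ee_pos(): TCP position.
- arm.current_tool_rot(): TCP orientation.
- arm.current_force(): force on the tool from outside, world axes, zero at the start.
- arm.current_torque(): the same for the moment, N m.
- arm.current_width(): finger opening in m.
- arm.current_grasp_force(): force on a finger pad.
Only numpy, scipy, OpenCV 4.12 (cv2) and the standard library are available. Lean on these libraries where they do the work, as an engineer would, in place of code of your own. Each camera call takes 0.05 s, during which the arm holds its last target. There are 200 camera calls.

### The job

The job card on the clipboard needs its workshop stamp. Take the round-footed self-inking stamp by its handle, stand it on the circle printed on the card, and push its spring handle all the way down to its stop; then let the handle come back up and leave the stamp standing upright in the circle. Make no stray imprint by pushing its handle down anywhere else, and leave the square-footed stamp where it is.

Things in the scene. Friction and masses are not known exactly. Their poses are not given: they have to be found in the camera images.
- round_stamp: Round stamp, loose, upright on the bench left or right of the clipboard, 0.2 kg, 98 mm high. Origin: centre of the underside; z up. Black round foot, diameter 48, 8 mm high; grey round frame, diameter 42, to height 42 mm; steel shaft, diameter 14; black cylindrical handle (plunger head), diameter 30, from 66 to 98 mm when up. It can be lifted by the handle, which its spring holds up.
- round_handle (a joint): Travel of the round stamp's spring handle down into its frame, in m: 0 is up (as at the start), 0.014 is right down at its stop. The spring pushes back with about 4 N at the top and 12 N at the stop, and lifts the handle again when let go.
- ring (a point): Centre of the circle printed on the card, on its upper face (6 mm above the bench): thin dark ring, 63 mm inside, 68 mm outside. Site x runs along the fixed clipboard (235 x 165 mm) to its steel clip (22 mm high, 140 mm or more from the circle, far end), y to its left, z up. A loose pencil lies across the card, 50 mm or more beyond the circle. The square printed right of the circle is not used.
- square_stamp: The other stamp, to be left alone: loose, on the other side of the clipboard, square black foot 54 x 54 mm, square grey frame, black oblong handle 58 x 24 mm, 92 mm high. Origin: centre of the foot's underside, z up.

How it is judged:
By the outcome, as a careful person would: the job done as asked, in the order asked, and still so for the second after the job is handed in, with the robot touching nothing.
It also fails if it takes over 40 s, if anything falls off the work surface, if the arm or the gripper's body presses on something with over 40 N, if the wrist force passes 120 N, or if a joint passes its speed limit or range.

## Working session

There is one attempt and no reset: what is moved stays moved. The work goes in short steps, each a Python script; the robot and the scene stay as the last script left them, time stands still between calls to the robot, and variables do not carry over. Pictures are saved under pics/ and viewed, at most 10 in all, crops included, and the job is handed in when it is done.

```bash
mkdir -p pics; python3 - <<'E'
from rig import arm
import cv2
for n in("top","side"):
    cv2.imwrite(f"pics/{n}0.png",arm.snapshot(n)[:,:,::-1])
    c=arm.get_calibration(n);print(n,c["intrinsics"],c["cam_to_world"])
print(arm.grip_depth,arm.current_t(),arm.current_tool_rot(),arm.current_width())
E
```

```text
top [[381.6739293    0.         276.95593966]
 [  0.         381.6739293  213.19162356]
 [  0.           0.           1.        ]] [[ 0.00411072 -0.99245327  0.12255451  0.41766005]
 [-0.99980936 -0.00173967  0.01944764 -0.00630531]
 [-0.01908767 -0.12261109 -0.99227122  0.88242967]
 [ 0.          0.          0.          1.        ]]
side [[385.21526064   0.         278.87038436]
 [  0.         385.21526064 207.34620413]
 [  0.           0.           1.        ]] [[-0.98556433 -0.12486678  0.11432953  0.42969234]
 [-0.16907433  0.7608815  -0.62647683  0.49203736]
 [-0.00876508 -0.6367634  -0.77100943  0.66480344]
 [ 0.          0.          0.          1.        ]]
0.0188 0.1 [[-9.62213244e-01  2.72296698e-01 -4.24935523e-04]
 [ 2.72296998e-01  9.62212709e-01 -1.02362809e-03]
 [ 1.30147812e-04 -1.10065717e-03 -9.99999386e-01]] 0.0913125871834177
```

View pics/top0.png

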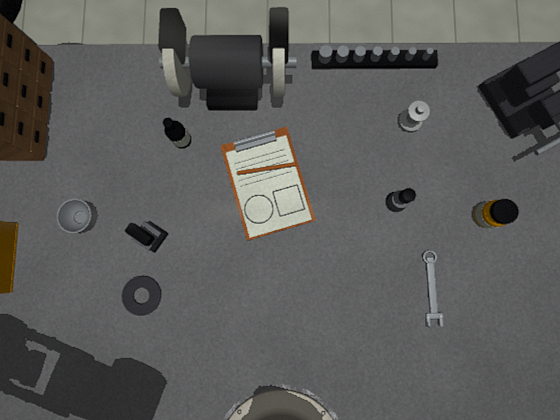

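View pics/side0.png

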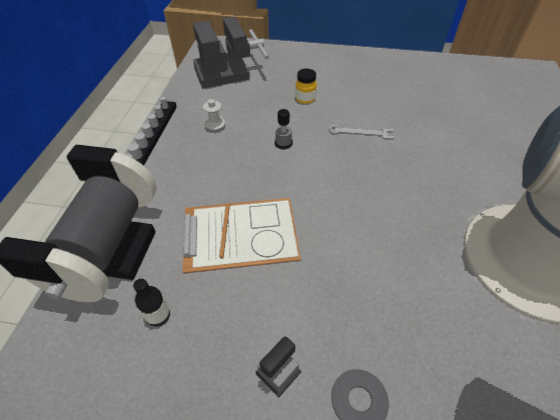

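The top view shows the round stamp with its handle at about (407,195) and foot at (395,203). The ring is at (259,209), the pencil at (267,170) and the square stamp at (146,235). In the side view the round stamp is at (284,117–142) and the ring at (267,244). I'll enlarge the stamp and the ring.

```bash
python3 - <<'E'
import cv2,numpy as np
t=cv2.imread("pics/top0.png");s=cv2.imread("pics/side0.png")
def c(im,u,v):return cv2.resize(im[v-24:v+24,u-32:u+32],None,fx=6,fy=6,interpolation=cv2.INTER_CUBIC)
cv2.imwrite("pics/crops.png",np.vstack([np.hstack([c(t,400,200),c(t,259,209)]),np.hstack([c(s,284,130),c(s,267,244)])]))
E
```

```text
(no output)
```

View pics/crops.png

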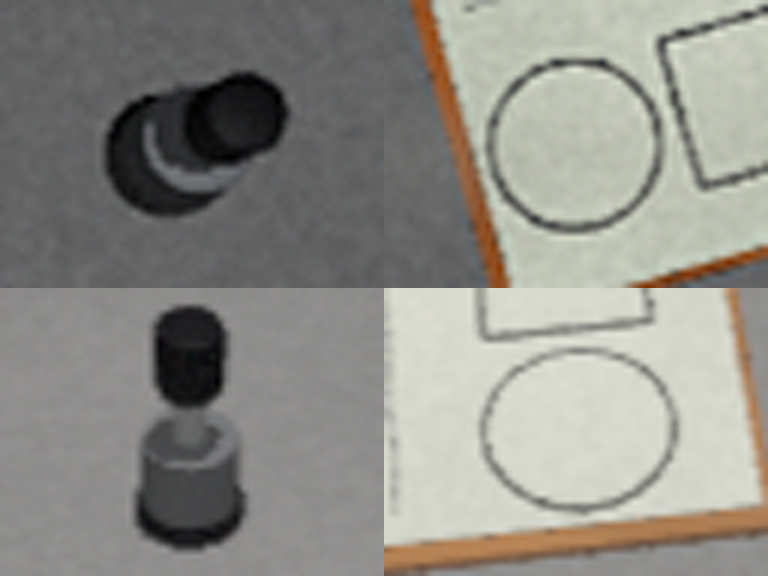

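The crops put the handle's top disc at top (408.5,195.2) and side (283.7,112.7), and the foot at top (396,201.3). The ring centre is at top (258.8,209.2) and side (267.5,243.7).

```bash
cat > h.py <<'E'
from rig import arm
import numpy as np
def px(n,u,v,z):
    c=arm.get_calibration(n);T=c["cam_to_world"]
    d=T[:3,:3]@np.linalg.inv(c["intrinsics"])@[u,v,1]
    return T[:3,3]+d*(z-T[2,3])/d[2]
def R(a): # tool down, closing axis y at angle a (deg)
    a=np.radians(a);y=np.array([np.cos(a),np.sin(a),0]);z=np.array([0,0,-1.])
    return np.column_stack([np.cross(y,z),y,z])
E
python3 - <<'E'
from h import *
print("handle",px("top",408.5,195.2,.098),px("side",283.7,112.7,.098))
print("foot",px("top",396,201.3,.004))
print("ring",px("top",258.8,209.2,.006),px("side",267.5,243.7,.006))
print("clip/pencil",px("top",255,140,.02),px("top",267,170,.01))
for p in [(.45,-.28),(.5,-.3),(.41,.03)]:
  for a in range(-90,91,30):
    q=arm.solve_ik([*p,.2],R(a)); print(p,a,None if q is None else np.round(q,0))
E
```

```text
handle [ 0.55253945 -0.26306746  0.098     ] [ 0.55201497 -0.25999804  0.098     ]
foot [ 0.55436902 -0.26454921  0.004     ]
ring [0.53516128 0.05302679 0.006     ] [0.53407117 0.05617808 0.006     ]
clip/pencil [0.69629722 0.06258461 0.02      ] [0.62709791 0.03448767 0.01      ]
(0.45, -0.28) -90 [-38.  22.  92.  -0.  67.  52.]
(0.45, -0.28) -60 [-38.  22.  92.  -0.  67.  22.]
(0.45, -0.28) -30 [-38.  22.  92.  -0.  67.  -8.]
(0.45, -0.28) 0 [-38.  22.  92.  -0.  67. -38.]
(0.45, -0.28) 30 [-38.  22.  92.  -0.  67. -68.]
(0.45, -0.28) 60 [-38.  22.  92.  -0.  67. -98.]
(0.45, -0.28) 90 [ -38.   22.   92.   -0.   67. -128.]
(0.5, -0.3) -90 [-37.  26.  84.  -0.  70.  53.]
(0.5, -0.3) -60 [-37.  26.  84.  -0.  70.  23.]
(0.5, -0.3) -30 [-37.  26.  84.  -0.  70.  -7.]
(0.5, -0.3) 0 [-37.  26.  84.  -0.  70. -37.]
(0.5, -0.3) 30 [-37.  26.  84.  -0.  70. -67.]
(0.5, -0.3) 60 [-37.  26.  84.  -0.  70. -97.]
(0.5, -0.3) 90 [ -37.   26.   84.   -0.   70. -127.]
(0.41, 0.03) -90 [ -4.  12. 106.  -0.  61.  86.]
(0.41, 0.03) -60 [ -4.  12. 106.  -0.  61.  56.]
(0.41, 0.03) -30 [ -4.  12. 106.  -0.  61.  26.]
(0.41, 0.03) 0 [ -4.  12. 106.  -0.  61.  -4.]
(0.41, 0.03) 30 [ -4.  12. 106.  -0.  61. -34.]
(0.41, 0.03) 60 [ -4.  12. 106.  -0.  61. -64.]
(0.41, 0.03) 90 [ -4.  12. 106.  -0.  61. -94.]
```

```bash
python3 - <<'E'
from h import *
import cv2
r=R(-90); p=np.array([.553,-.262])
arm.move_to([*p,.26],r)
arm.move_l([*p,.13],feed=.2)
arm.move_l([*p,.064],feed=.08)
print(arm.current_t(),arm.current_ee_pos(),arm.current_force())
arm.grip(.02); print(arm.current_width(),arm.current_grasp_force(),arm.current_force())
arm.move_l([*p,.12],feed=.08)
print(arm.current_t(),arm.current_ee_pos(),arm.current_width(),arm.current_force())
cv2.imwrite("pics/lift.png",arm.snapshot("side")[:,:,::-1])
E
```

```text
5.175 [ 0.55333387 -0.26220488  0.06443636] [ 0.94801099 -0.45567544  0.71393731]
0.02959748456099573 29.999235570430756 [ 0.06376279 -0.36069668 -1.83415532]
6.9917 [ 0.55273797 -0.26185771  0.11962486] 0.02930520140490022 [ 0.19008526 -0.1661757  -2.25069494]
```

View pics/lift.png

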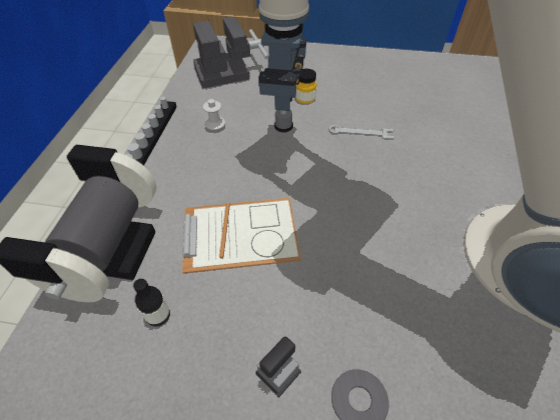

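The stamp is held upright by its handle at about (284,120) and clear of the bench. Next I'll carry it over the circle and check it from close by.

```bash
python3 - <<'E'
from h import *
import cv2
p=np.array([.5346,.0546])
arm.move_l([*p,.12],feed=.15)
arm.move_l([*p,.078],feed=.08)
print(arm.current_t(),arm.current_ee_pos(),arm.current_tool_rot()[:,2],arm.current_width(),arm.current_force())
s=arm.snapshot("side")[:,:,::-1];t=arm.snapshot("top")[:,:,::-1]
def c(im,u,v):return cv2.resize(im[v-40:v+40,u-32:u+32],None,fx=6,fy=6,interpolation=cv2.INTER_CUBIC)
cv2.imwrite("pics/over.png",np.hstack([c(s,267,244),c(t,259,209)]))
E
```

```text
9.9833 [0.53475735 0.05458351 0.07814546] [ 1.09314964e-04  2.45929247e-05 -9.99999994e-01] 0.029756839314791693 [-0.47942606 -0.23431234 -1.38452104]
```

View pics/over.png

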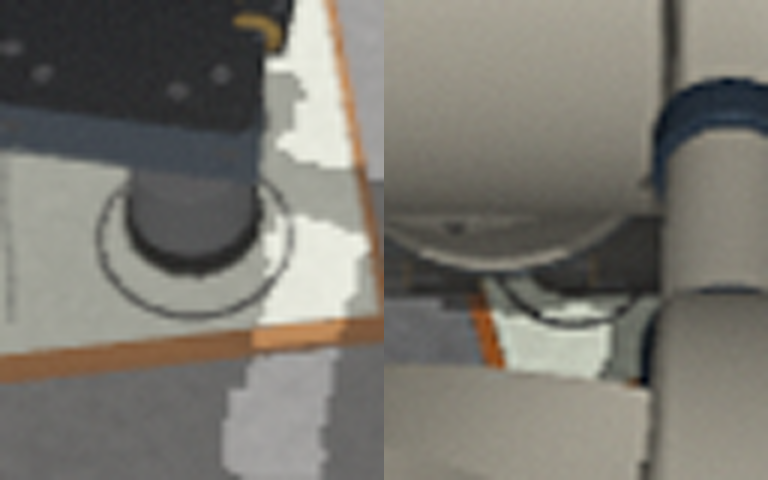

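In the side view the foot's bottom edge is at crop row 276 and its centre column at 194. The ring is centred on column 195, with its bottom at row 317. I'll check this against the projection.

```bash
python3 - <<'E'
from h import *
c=arm.get_calibration("side")
def pr(P):
    q=c["intrinsics"]@(np.linalg.inv(c["cam_to_world"])@np.vstack([P.T,np.ones(len(P))]))[:3]
    q=(q[:2]/q[2]).T-[235,204]; return q*6+2.5
a=np.linspace(0,6.28,200)
def circ(rad,z,x=.5347,y=.0546):return pr(np.column_stack([x+rad*np.cos(a),y+rad*np.sin(a),0*a+z]))
for rad,z in((.024,.0137),(.024,.006),(.034,.006)):
    q=circ(rad,z);print(q.min(0),q.max(0))
E
```

```text
[125.43955792 166.85217729] [266.23160675 283.24681372]
[126.68590021 179.79695683] [266.42429494 295.81232217]
[ 97.53804023 156.72291354] [295.53964144 321.13936961]
```

The offset is about 1 mm, so I'll nudge y by 1 mm, lower the stamp, and press in force-monitored steps.

```bash
python3 - <<'E'
from h import *
p=np.array([.5346,.0556])
arm.move_l([*p,.0735],feed=.05)
z=.0735
while z>.054:
    z-=.001
    arm.move_l([*p,z],feed=.03); f=arm.current_force()
    print(round(z,4),np.round(arm.current_ee_pos()[2],4),np.round(f,1))
    if f[2]>26: break
arm.sleep(.2)
print(arm.current_force(),arm.current_width(),arm.current_t(),arm.current_ee_pos())
E
```

```text
0.0725 0.0725 [-0.2  0.3 -2.2]
0.0715 0.0714 [ 0.5  0.7 -2.1]
0.0705 0.0704 [-0.3 -0.3 -2.2]
0.0695 0.0697 [ 0.4 -1.3  2.4]
0.0685 0.0686 [-0.3 -0.7  3.8]
0.0675 0.0675 [ 0.  -1.7  4.5]
0.0665 0.0665 [ 0.  -1.8  6.8]
0.0655 0.0656 [ 0.  -1.4  5.8]
0.0645 0.0646 [ 0.3 -1.   7. ]
0.0635 0.0636 [ 0.9 -2.   6.5]
0.0625 0.0627 [ 0.5 -1.6  7. ]
0.0615 0.0617 [-0.2 -1.8  8.5]
0.0605 0.0607 [-0.5 -2.7  8.9]
0.0595 0.0597 [-1.2 -2.   8.8]
0.0585 0.0588 [-0.5 -3.2  9.5]
0.0575 0.0578 [-0.9 -3.3  9.7]
0.0565 0.0568 [-1.  -2.6 11.1]
0.0555 0.0559 [-1.1 -3.1 11.1]
0.0545 0.0553 [-2.8 -7.2 20.5]
0.0535 0.0547 [-4.2 -8.3 27.8]
[-4.35984325 -8.54433901 28.26285505] 0.029437052357991125 15.5333 [0.53527041 0.05492264 0.05468928]
```

The force rises sharply after 14 mm of travel, so the handle is on its stop. Now I'll let it up, release and retreat.

```bash
python3 - <<'E'
from h import *
import cv2
p=np.array([.5346,.0556])
arm.move_l([*p,.0695],feed=.05); arm.sleep(.2); print(arm.current_force(),arm.current_ee_pos())
arm.grip(.088); print(arm.current_width())
arm.move_l([*p,.13],feed=.1)
arm.move_l([*p,.26],feed=.2)
arm.move_to([.45,-.28,.3],R(-90))
print(arm.current_t(),arm.current_force())
s=arm.snapshot("side")[:,:,::-1];t=arm.snapshot("top")[:,:,::-1]
def c(im,u,v):return cv2.resize(im[v-40:v+40,u-32:u+32],None,fx=6,fy=6,interpolation=cv2.INTER_CUBIC)
cv2.imwrite("pics/end.png",np.hstack([c(s,267,234),c(t,259,209)]))
E
```

```text
[-0.32581181 -0.18501526 -2.55100646] [0.53423122 0.05568332 0.06902221]
0.08815787776398815
20.0583 [-1.16850193 -0.09309085  0.25604113]
```

View pics/end.png

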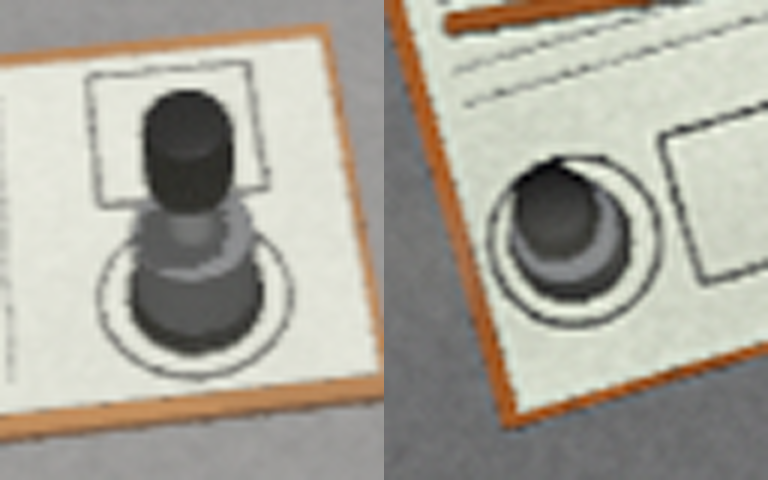

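The stamp stands upright inside the ring, with its foot at about (571,240) against the ring centre (575,241) in the top crop. Its handle is up.

```bash
python3 -c "
from rig import arm
print(arm.sign_off())"
```

```text
the job is handed in; nothing more can be done
None
```

The job is handed in: the round stamp was pressed to its stop on the card's circle, released, and left standing upright inside the ring with its handle up, at about 20 s on the clock; the square stamp was never touched.

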